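# Shift the light-path changer into its third slot

### The arm

A 6-joint arm with a two-finger parallel gripper is mounted at the origin on a cart in front of the work surface, level with it; the furniture and walls round the work are solid. World frame = base frame: x ahead of the robot, y to its left, z up, the work surface at z = 0. Lengths are in m, angles in rad, forces in N, time in s.
With the tool pointing down it reaches from about 0.275 to 0.75 m from the base axis. Payload 10.2 kg.
Tool frame: the origin (TCP) lies on the mounting face of the last link; the fingertips stand 173 mm ahead of it and the grasp point (between the pads) lies 155 mm ahead of it; z points along the fingers, y is the line along which they close (so a half turn about z gives the same grasp; the last joint's range is limited). The gripper opens to 85 mm and grips with 20 to 120 N. Pads are 22 mm wide; open, the fingers measure 114 mm over their backs; the gripper's body (76 mm by 85 mm) begins 54 mm behind the grasp point. The pads swing forward as they close: fully open they stand 13 mm farther back than shut.
Start: joints at [-1.432, 0.313, 1.498, -0, 1.331, -0.223], TCP at [0.186, -0.491, 0.405] pointing down, gripper open.
Joint ranges: [-2.94, 2.94], [-0.97, 2.17], [0.19, 2.56], [-1.23, 4.37], [0.02, 3.11], [-2.88, 2.88]. Speed limits (rad/s): [2.39, 2.39, 3.01, 3.14, 3.14, 3.14].

### API

Orientations are given as [roll, pitch, yaw] about the fixed x, y, z axes, in that order (R = Rz(yaw) Ry(pitch) Rx(roll)).
In Python, from workcell import * gives the robot as it stands. The module is installed in compiled form; this text tells all that it offers.
- The arm moves only by the tool step_arm, never from a script. Its argument "increments" is a list that holds one entry, the list of rows, each a list of 6 numbers: the shift along the world's x, y, z in mm, then the turn, a rotation vector about the world's x, y, z in rad. In form: [[[tx, ty, tz, rx, ry, rz], ...]]. A call has 1 to 20 rows; each row shifts and turns the commanded pose from where the row before left it; what a row does not reach is not made up. A row lasts 1/10 s, in which the tool goes at most 50 mm and 8.59 degrees, less where a joint would pass 70% of its speed; a pose out of reach is approached as far as the arm can. A call is refused whole if a number of a shift passes 50 or a number of a turn 0.15, either way. A call with a gripper value outside its range is refused whole. "hand" is the gripper command: -1 is shut, 1 is fully open, values between are in proportion, set as the call begins (left out, the last holds). The fingers move at their own pace and stop on an object; "squeeze" is the grip in N (left out, the last holds). Time passes only in rows, so rows that do not move let the fingers close. It gives the time, the measured TCP pose, the force, the opening and the grip force at its end, in the units of the state.
- get_state(): the state, without advancing time (a new reading comes with each control period).
- snapshot(name): name is "scene" or "top"; returns a dict with "frame" (400x640x3 uint8, red, green, blue), "K" (3x3 intrinsics, pixels), "R" (3x3) and "t" (3): a world point X has camera coordinates R X + t. Camera axes: x right, y down, z forward; pixel columns grow to the right and rows downward; lengths in m; the calibration is good to about 2 mm. A picture is of the moment at which its call begins. There is no depth.
- finish_job(): hands the job in; it is judged then, once.
The state is a dict: "t": time; "joint_positions": joint angles; "qd": joint speeds; "joint_torque": joint torques, N m; "tool_pos": TCP position; "ee_rot": TCP orientation; "wrist_force": force on the tool from outside, world axes, zero at the start; "ft_torque": the same for the moment, N m; "gripper_width": finger opening in m; "finger_force": force on a finger pad.
Only numpy, scipy, OpenCV 4.12 (cv2) and the standard library are available. Lean on these libraries where they do the work, as an engineer would, in place of code of your own. Each camera call takes 0.05 s, during which the arm holds its last target. There are 200 camera calls.

### The job

Push the upright lever of the light-path changer out of wherever it stands in the left column of its H-shaped gate, across to the right column and then forward, away from the robot, fully home in the third slot (three dots, far right). Only push it with the fingertips or the outside of the fingers, one side at a time, never pinching the handle between them; do not let it run into the fourth slot (four dots, near right), and leave the vial, the cube and the lens beside the changer where they stand. Finish clear of everything.

Things in the scene. Friction and masses are not known exactly. Their poses are not given: they have to be found in the camera images.
- changer: light-path changer: fixed black box with aluminium top plate, 130 mm (its x) by 120 mm (its y), plate top 66 mm above the worktop, on a flange 156 mm long in x, 6 mm thick; a 32 mm beam port stands out 10 mm on its left and right sides. Origin at the centre of its underside; x axis forward (away from the robot, turned by up to 0.4 rad), y axis to the left
- gate (a point): centre of the H-shaped gate, on the plate's top, axes as the changer's. Columns along x at y = +17 mm (left) and -17 mm (right), joined at x = 0 by a cross channel 18 mm wide. Slots: 1 far left, 2 near left, 3 far right, 4 near right, with as many black dots beyond their ends. In it stands a round 10 mm stick: in a column about 2 mm of side play, and it crosses only with lever_fore within about 0.07 of 0
- slot3 (a point): end of the third slot (far right) on the plate's top: where the stick's axis comes when the lever is fully home, 20 mm forward and 17 mm right of the gate's centre. Overhead, a shelf's front rail hangs 0.63 m above the worktop from x = 0.59 m onward, left of y = -0.14 m: cross over the handle low (fingertips about 0.16 m up) so that the wrist stays under it
- lever_cross (a joint): sideways tilt of the lever about the changer's x axis, rad; pivot 15 mm above the changer's origin. -0.32 = left column, +0.32 = right column (end stops). Stays where it is left; friction 0.25 N m (about 2.5 N at the handle)
- lever_fore (a joint): fore-and-aft tilt about the same pivot, rad. +0.37 fully forward (slots 1, 3), 0 cross channel, -0.37 fully back (slots 2, 4); end stops at both. Friction as lever_cross, stays where left. Starts anywhere along the left column. The lever points along (sin(fore), -sin(cross) cos(fore), cos(cross) cos(fore)) in the changer's frame
- handle_mid (a point): centre of the black square handle, 101.5 mm from the pivot; z axis along the lever. The handle is 24 mm square over the four rubber pads on its sides and 47 mm long, 78 to 125 mm from the pivot: with the lever upright it spans 93 to 140 mm above the worktop. Thin stick below it
- pad_near: rubber pad on the handle's near side, 16 mm wide, 44 mm long; origin at the pad's centre, 9 mm from the lever's axis; outer face 12 mm from it. Push here to move the lever forward
- pad_far: the same pad on the far side. Push here to move the lever back towards the robot
- pad_left: the same pad on the left side. Push here to move the lever to the right
- pad_right: the same pad on the right side
- vial_1: amber vial with a white cap, loose, 27 mm wide, 60 mm tall, beside the changer; leave it. Origin under its centre
- cage_cube: black cube with brass-coloured ports, loose, 34 mm, beside the changer; leave it. Origin under its centre
- lens_mount: lens in a ring mount on a short post, loose, 32 mm wide, 66 mm tall, beside the changer; leave it. Origin under its centre
Not all that is in view belongs to the job. Leave any pink look-alike of the lens_mount alone.

How it is judged:
By the outcome, as a careful person would: the job done as asked, in the order asked, and still so for the second after the job is handed in, with the robot touching nothing.
It also fails if it takes over 64 s, if anything falls off the work surface, if the arm or the gripper's body presses on something with over 40 N, if the wrist force passes 120 N, or if a joint passes its speed limit or range.

## Working session

There is one attempt and no reset: what is moved stays moved. The work goes in short steps, Python scripts to look and compute and a tool call to move; the robot and the scene stay as the last step left them, time stands still between calls to the robot, and variables do not carry over. Pictures are saved under pics/ and viewed, at most 10 in all, crops included, and the job is handed in when it is done.

Besides the shell and the picture viewer there is one more tool, called after "Request:" by a JSON object that holds its "api" and its "payload", one argument or row to a line. step_arm: Moves the arm, as the interface text tells. Its arguments: {"type":"object","properties":{"increments":{"type":"array","items":{"type":"array","items":{"type":"array","items":{"type":"number"}}}},"hand":{"type":"number"},"squeeze":{"type":"number"}},"required":["increments"]}

```bash
mkdir -p pics; python3 - <<'E'
from workcell import *
import cv2,numpy as np,pickle
for n in("scene","top"):
    s=snapshot(n); cv2.imwrite(f"pics/{n}0.png",s["frame"][:,:,::-1]); pickle.dump(s,open(f"{n}0.pkl","wb"))
    print(n,s["K"].tolist(),np.round(s["R"],3).tolist(),s["t"])
st=get_state();print(st)
E
```

```text
scene [[467.1008172182049, 0.0, 323.02268406926964], [0.0, 467.1008172182049, 191.62062455363778], [0.0, 0.0, 1.0]] [[-0.856, -0.518, 0.014], [-0.252, 0.393, -0.885], [0.453, -0.76, -0.466]] [0.44808059 0.26847053 0.58386416]
top [[502.27664783354487, 0.0, 327.50554687157205], [0.0, 502.27664783354487, 198.3224163961959], [0.0, 0.0, 1.0]] [[0.006, -1.0, 0.029], [-1.0, -0.007, -0.023], [0.023, -0.029, -0.999]] [-0.09544488  0.54104524  1.01243988]
{'t': 0.1, 'joint_positions': array([-1.43242257e+00,  3.13408476e-01,  1.49834816e+00,  1.80769772e-05,
        1.33098584e+00, -2.23373142e-01]), 'qd': array([ 0.00177441, -0.0002599 , -0.00136963,  0.0014936 , -0.00111982,
        0.00114638]), 'joint_torque': array([ 2.35648979e-03, -4.12898147e+01, -2.60139960e+01, -2.15723203e-04,
        3.05178699e-03,  9.92694993e-06]), 'tool_pos': array([ 0.1858015 , -0.49099414,  0.40418968]), 'ee_rot': array([-3.14047529e+00, -2.71827446e-04,  3.61742442e-01]), 'wrist_force': array([-0.02396403, -1.01193824, -0.0284867 ]), 'ft_torque': array([-0.01191076, -0.01795469, -0.00016549]), 'finger_force': 0.0, 'gripper_width': 0.08517257401504516}
```

View pics/scene0.png

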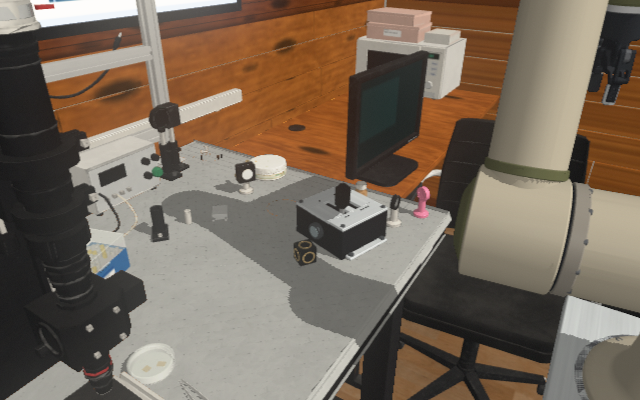

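View pics/top0.png

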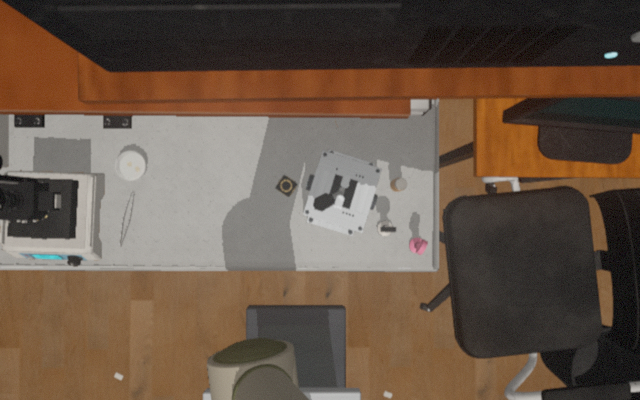

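The top view shows the changer at about (343,192), the cube at (287,186), the vial at (398,185), the lens at (387,229) and the pink look-alike at (418,246). I'll enlarge the changer in both views.

```bash
python3 - <<'E'
import cv2,numpy as np
a=cv2.imread("pics/top0.png")[140:260,270:440]; b=cv2.imread("pics/scene0.png")[170:275,280:450]
a=cv2.resize(a,(765,540),interpolation=cv2.INTER_CUBIC)
b=cv2.resize(b,None,fx=4.5,fy=4.5,interpolation=cv2.INTER_CUBIC)
cv2.imwrite("pics/topc.png",a);cv2.imwrite("pics/scenec.png",b)
E
```

```text
(no output)
```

View pics/topc.png

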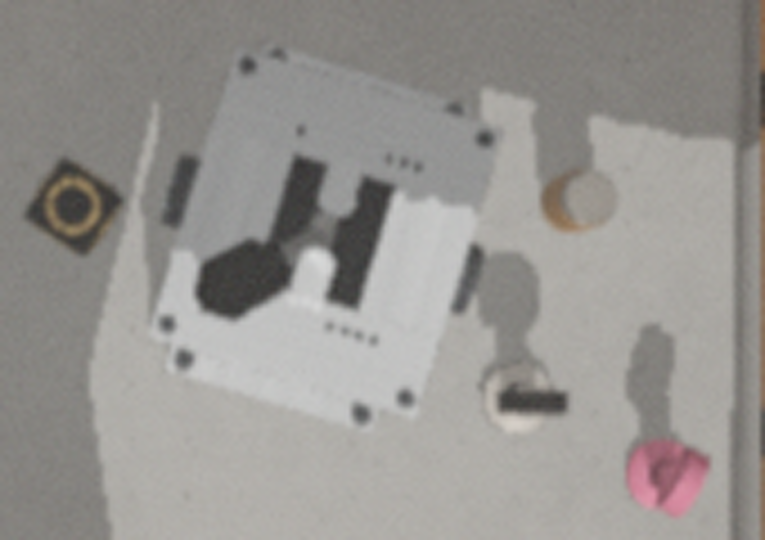

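View pics/scenec.png

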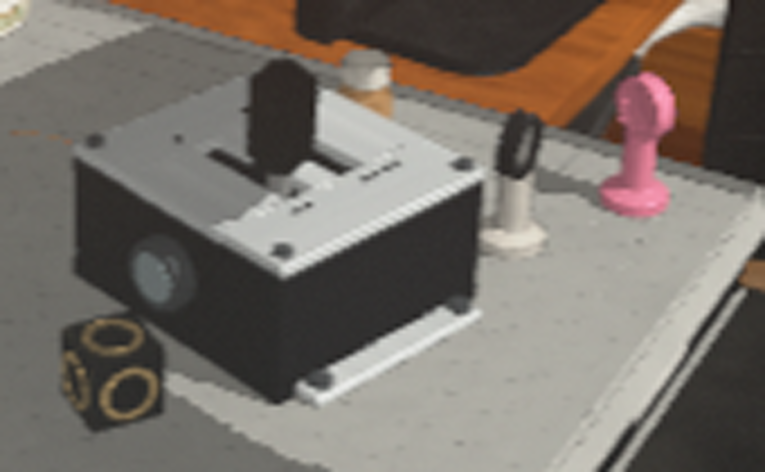

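Crop of the top view: plate screws at crop px (248,65), (485,138), (167,323), (405,398). The black handle blob is around (242,280), near the left column's rear. The lens is the white and black ring mount at (387,229), not the pink object at (418,246). I'll compute the pose from the screws.

```bash
cat > h.py <<'E'
import numpy as np,pickle,cv2
S={n:pickle.load(open(f"{n}0.pkl","rb")) for n in("scene","top")}
def ray(n,uv,z):
    s=S[n];d=s["R"].T@np.linalg.solve(s["K"],[uv[0],uv[1],1]);c=-s["R"].T@s["t"]
    return c+d*(z-c[2])/d[2]
def proj(s,X):
    p=s["K"]@(s["R"]@np.asarray(X)+s["t"]);return p[:2]/p[2]
def lever(c,yaw,cr,fo,r=.1015):
    R=np.array([[np.cos(yaw),-np.sin(yaw),0],[np.sin(yaw),np.cos(yaw),0],[0,0,1]])
    return np.array([c[0],c[1],.015])+R@(r*np.array([np.sin(fo),-np.sin(cr)*np.cos(fo),np.cos(cr)*np.cos(fo)]))
E
python3 - <<'E'
from h import *
cr=lambda x,y:((x+.5)/4.5-.5+270,(y+.5)/4.5-.5+140)
cs=lambda x,y:((x+.5)/4.5-.5+280,(y+.5)/4.5-.5+170)
P=[ray("top",cr(*p),.066) for p in((248,65),(485,138),(167,323),(405,398))]
c=np.mean(P,0); fx=P[0]+P[1]-P[2]-P[3]; ly=P[0]+P[2]-P[1]-P[3]
y1=np.arctan2(fx[1],fx[0]);y2=np.arctan2(-ly[0],ly[1]);yaw=(y1+y2)/2
print("top",c,y1,y2,np.linalg.norm(fx)/2,np.linalg.norm(ly)/2)
Q=[ray("scene",cs(*p),.066) for p in((95,141),(463,163),(283,250))]
print("scene screws",Q,(Q[0]+Q[1])/2)
print("top  screws",P)
for n,uv,z in(("vial",cr(590,198),.06),("cube",cr(73,206),.034),("lens",cr(516,400),.01)):print(n,ray("top",uv,z))
for fo in np.arange(-.37,.1,.09):
    print(round(fo,2),[((proj(S["top"],lever(c,yaw,-.32,fo,r))-[270,140])*4.5).round() for r in(.078,.125)],[((proj(S["scene"],lever(c,yaw,-.32,fo,r))-[280,170])*4.5).round() for r in(.078,.125)])
E
```

```text
top [ 0.55472538 -0.11827411  0.066     ] -0.29589256039439193 -0.294778303249835 0.11564010520454283 0.10601507668189789
scene screws [array([ 0.6277103 , -0.08677135,  0.066     ]), array([ 0.48582192, -0.15460975,  0.066     ]), array([ 0.51643662, -0.05277191,  0.066     ])] [ 0.55676611 -0.12069055  0.066     ]
top  screws [array([ 0.6251858 , -0.08440934,  0.066     ]), array([ 0.59487961, -0.1858588 ,  0.066     ]), array([ 0.51506529, -0.05069659,  0.066     ]), array([ 0.48377083, -0.15213169,  0.066     ])]
vial [ 0.56989226 -0.23203602  0.06      ]
cube [ 0.5660264  -0.00871692  0.034     ]
lens [ 0.48111699 -0.20751354  0.01      ]
-0.37 [array([255., 276.]), array([212., 304.])] [array([286., 159.]), array([295.,  93.])]
-0.28 [array([258., 260.]), array([217., 278.])] [array([274., 149.]), array([274.,  77.])]
-0.19 [array([262., 244.]), array([224., 251.])] [array([262., 140.]), array([254.,  62.])]
-0.1 [array([266., 227.]), array([231., 223.])] [array([249., 132.]), array([233.,  49.])]
-0.01 [array([271., 211.]), array([239., 196.])] [array([238., 125.]), array([214.,  38.])]
0.08 [array([276., 195.]), array([248., 169.])] [array([226., 119.]), array([195.,  30.])]
```

Changer is at about (0.5555, -0.119), yaw -0.295, and the lever is at fore ≈ -0.32. With the gripper shut, I'll go to the near side of the handle, aligned with the changer.

Request:
{"api": "step_arm", "payload": {
  "increments": [
    [[16.5, 24, -3, 0, 0, -0.0365], [16.5, 24, -3, 0, 0, -0.0365], [16.5, 24, -3, 0, 0, -0.0365], [16.5, 24, -3, 0, 0, -0.0365], [16.5, 24, -3, 0, 0, -0.0365], [16.5, 24, -3, 0, 0, -0.0365], [16.5, 24, -3, 0, 0, -0.0365], [16.5, 24, -3, 0, 0, -0.0365], [16.5, 24, -3, 0, 0, -0.0365], [16.5, 24, -3, 0, 0, -0.0365], [16.5, 24, -3, 0, 0, -0.0365], [16.5, 24, -3, 0, 0, -0.0365], [16.5, 24, -3, 0, 0, -0.0365], [16.5, 24, -3, 0, 0, -0.0365], [16.5, 24, -3, 0, 0, -0.0365], [16.5, 24, -3, 0, 0, -0.0365], [16.5, 24, -3, 0, 0, -0.0365], [16.5, 24, -3, 0, 0, -0.0365], [0, 0, 0, 0, 0, 0], [0, 0, 0, 0, 0, 0]]
  ],
  "hand": -1
}}

```text
t: 2.1
tool_pos: [0.4828, -0.0588, 0.3503]
ee_rot: [3.141, 0.001, -0.294]
wrist_force: [0.1, 0.2, 0.4]
gripper_width: 0.0002
finger_force: 0.0
```

Request:
{"api": "step_arm", "payload": {
  "increments": [
    [[0, 0, -19, 0, 0, 0], [0, 0, -19, 0, 0, 0], [0, 0, -19, 0, 0, 0], [0, 0, -19, 0, 0, 0], [0, 0, 0, 0, 0, 0], [4.8, -1.5, 0, 0, 0, 0], [4.8, -1.5, 0, 0, 0, 0], [4.8, -1.5, 0, 0, 0, 0], [4.8, -1.5, 0, 0, 0, 0], [4.8, -1.5, 0, 0, 0, 0], [4.8, -1.5, 0, 0, 0, 0], [4.8, -1.5, 0, 0, 0, 0], [4.8, -1.5, 0, 0, 0, 0], [4.8, -1.5, 0, 0, 0, 0], [4.8, -1.5, 0, 0, 0, 0], [4.8, -1.5, 0, 0, 0, 0], [0, 0, 0, 0, 0, 0]]
  ]
}}

```text
t: 3.8
tool_pos: [0.5361, -0.0757, 0.2746]
ee_rot: [3.142, -0.001, -0.295]
wrist_force: [-1.0, 1.8, 0.7]
gripper_width: -0.0
finger_force: 0.4
```

```bash
cat > look.py <<'E'
import sys;from workcell import *;from h import *
st=get_state();d=st["tool_pos"]-[.5555,-.1193,0];c,s=np.cos(-.2953),np.sin(-.2953)
print("tool in changer frame",c*d[0]+s*d[1],-s*d[0]+c*d[1],d[2],st["wrist_force"],st["t"])
im=[]
for n,(y,x) in(("scene",(160,285)),("top",(140,270))):
    f=snapshot(n)["frame"][y:y+110,x:x+150,::-1];im.append(cv2.resize(f,None,fx=5,fy=5,interpolation=cv2.INTER_CUBIC) if n=="scene" else f)
cv2.imwrite(f"pics/{sys.argv[1]}.png",im[0])
E
python3 look.py a
```

```text
tool in changer frame -0.031215582296874878 0.03603524572898886 0.2746467956575985 [-1.01926841  1.78736292  0.69166604] 3.8
```

View pics/a.png

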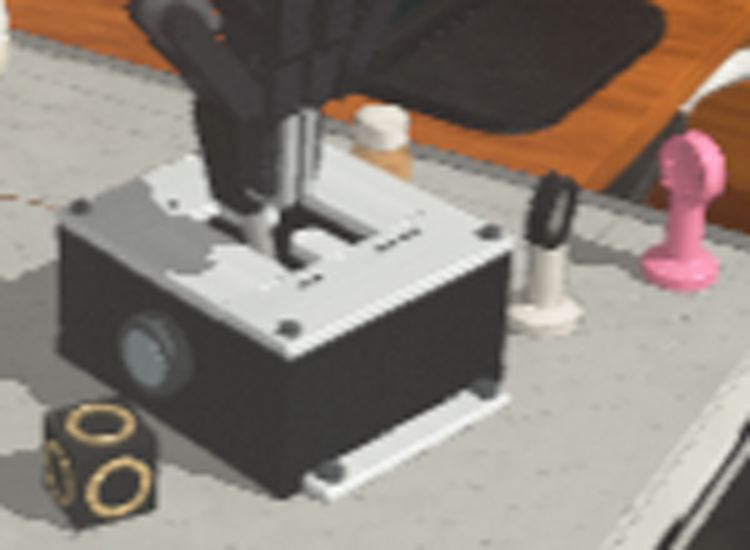

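The picture shows the fingertip behind the handle, with the stick entering the plate at about crop (260,240), near the cross channel. I'll compare that with the predicted projections.

```bash
python3 - <<'E'
from h import *
c=(.5555,-.1193)
for fo in(-.15,-.1,-.05,0,.05,.1,.15):
    print(fo,[((proj(S["scene"],lever(c,-.2953,-.32,fo,r))-[285,160])*5).round() for r in(.056,.067,.078,.125)])
E
python3 - <<'E'
import cv2
a=cv2.imread("pics/a.png")[130:290,150:350]
cv2.imwrite("pics/a2.png",cv2.convertScaleAbs(cv2.resize(a,None,fx=3.7,fy=3.7,interpolation=cv2.INTER_CUBIC),alpha=1.8,beta=20))
E
```

```text
-0.15 [array([265., 239.]), array([262., 219.]), array([259., 199.]), array([246., 111.])]
-0.1 [array([260., 235.]), array([256., 215.]), array([252., 195.]), array([234., 103.])]
-0.05 [array([254., 232.]), array([250., 211.]), array([244., 190.]), array([222.,  96.])]
0 [array([249., 229.]), array([243., 208.]), array([237., 186.]), array([210.,  90.])]
0.05 [array([244., 226.]), array([237., 205.]), array([230., 183.]), array([198.,  84.])]
0.1 [array([239., 224.]), array([231., 202.]), array([223., 179.]), array([187.,  80.])]
0.15 [array([235., 222.]), array([226., 199.]), array([217., 177.]), array([176.,  76.])]
```

View pics/a2.png

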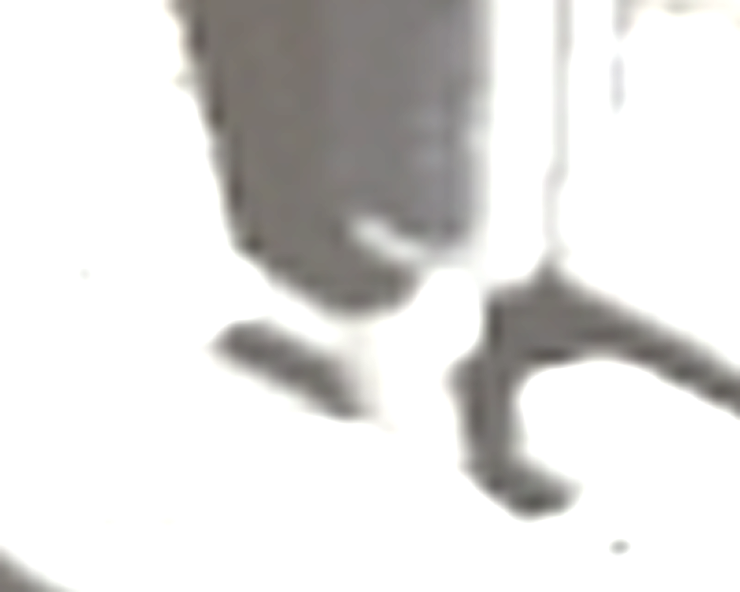

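The lever is at about fore -0.1, which agrees with the finger geometry. I'll push 9 mm more to reach 0, back off, then move out to the left.

Request:
{"api": "step_arm", "payload": {
  "increments": [
    [[2.9, -0.9, 0, 0, 0, 0], [2.9, -0.9, 0, 0, 0, 0], [2.8, -0.8, 0, 0, 0, 0], [0, 0, 0, 0, 0, 0], [0, 0, 0, 0, 0, 0], [-14.3, 4.4, 0, 0, 0, 0], [-14.3, 4.4, 0, 0, 0, 0], [-14.3, 4.4, 0, 0, 0, 0], [4.5, 14.5, 0, 0, 0, 0], [4.5, 14.5, 0, 0, 0, 0], [4.5, 14.5, 0, 0, 0, 0], [4.5, 14.5, 0, 0, 0, 0], [0, 0, 0, 0, 0, 0], [0, 0, 0, 0, 0, 0]]
  ]
}}

```text
t: 5.3
tool_pos: [0.5193, -0.0071, 0.2747]
ee_rot: [3.141, -0.0, -0.295]
wrist_force: [-0.5, -1.0, 0.0]
gripper_width: 0.0001
finger_force: 0.0
```

```bash
python3 look.py b
```

```text
tool in changer frame -0.06728790957166148 0.09679271318617723 0.2746542493025264 [-0.51751723 -0.98525531  0.04746461] 5.3
```

View pics/b.png

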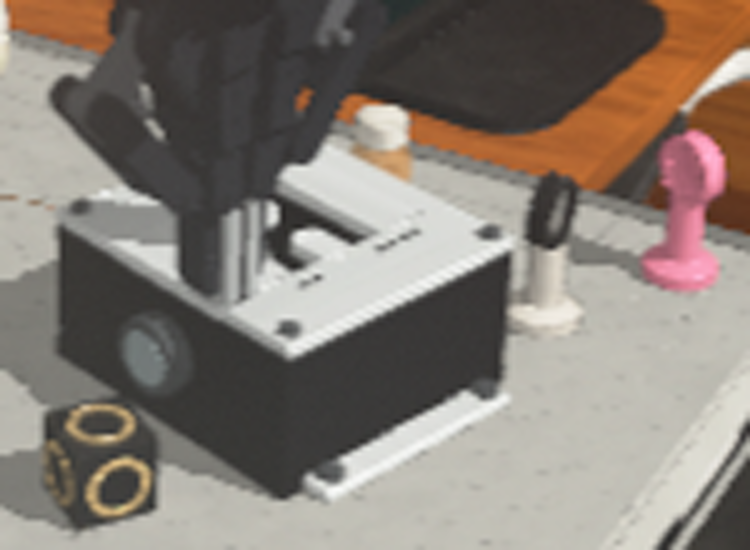

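Forcing the flat side of the fingers against the left pad: turn 90°, then go abreast of the handle.

Request:
{"api": "step_arm", "payload": {
  "increments": [
    [[0, 0, 0, 0, 0, 0.1428], [0, 0, 0, 0, 0, 0.1428], [0, 0, 0, 0, 0, 0.1428], [0, 0, 0, 0, 0, 0.1428], [0, 0, 0, 0, 0, 0.1428], [0, 0, 0, 0, 0, 0.1428], [12.8, -3.9, 0, 0, 0, 0.1428], [12.8, -3.9, 0, 0, 0, 0.1428], [12.8, -3.9, 0, 0, 0, 0.1428], [12.8, -3.9, 0, 0, 0, 0.1428], [12.8, -3.9, 0, 0, 0, 0.1428], [0, 0, 0, 0, 0, 0], [0, 0, 0, 0, 0, 0]]
  ]
}}

```text
t: 6.7
tool_pos: [0.5829, -0.0268, 0.2744]
ee_rot: [-3.141, 0.0, 1.271]
wrist_force: [-0.3, -0.1, -0.5]
gripper_width: -0.0
finger_force: 0.0
```

Request:
{"api": "step_arm", "payload": {
  "increments": [
    [[-2.9, -9.6, 0, 0, 0, 0], [-2.9, -9.6, 0, 0, 0, 0], [-2.9, -9.6, 0, 0, 0, 0], [-1.7, -5.7, 0, 0, 0, 0], [-1.7, -5.7, 0, 0, 0, 0], [-1.7, -5.7, 0, 0, 0, 0], [0, 0, 0, 0, 0, 0]]
  ]
}}

```text
t: 7.4
tool_pos: [0.5694, -0.0729, 0.2748]
ee_rot: [3.141, 0.0, 1.275]
wrist_force: [0.1, 0.8, 1.3]
gripper_width: -0.0003
finger_force: 0.6
```

```bash
python3 look.py c
```

```text
tool in changer frame -0.00020211357649937804 0.04845856597057062 0.2748077160700727 [0.12001844 0.82241957 1.29666302] 7.4
```

Request:
{"api": "step_arm", "payload": {
  "increments": [
    [[-1.7, -5.7, 0, 0, 0, 0], [-1.7, -5.7, 0, 0, 0, 0], [-1.7, -5.7, 0, 0, 0, 0], [-1.7, -5.7, 0, 0, 0, 0]]
  ]
}}

```text
t: 7.9
tool_pos: [0.5625, -0.0957, 0.2747]
ee_rot: [3.142, -0.0, 1.275]
wrist_force: [1.4, 3.1, 2.5]
gripper_width: -0.0005
finger_force: 1.6
```

Request:
{"api": "step_arm", "payload": {
  "increments": [
    [[-1.7, -5.7, 0, 0, 0, 0], [-1.7, -5.7, 0, 0, 0, 0], [-1.7, -5.7, 0, 0, 0, 0], [0, 0, 0, 0, 0, 0]]
  ]
}}

```text
t: 8.3
tool_pos: [0.5574, -0.113, 0.2745]
ee_rot: [-3.141, 0.0, 1.275]
wrist_force: [0.3, -0.0, 0.9]
gripper_width: 0.0
finger_force: 0.4
```

```bash
python3 look.py d
```

```text
tool in changer frame -2.7521364410549014e-05 0.00655848548758176 0.27453570490681056 [ 0.34635052 -0.03611886  0.93955886] 8.3
```

View pics/d.png

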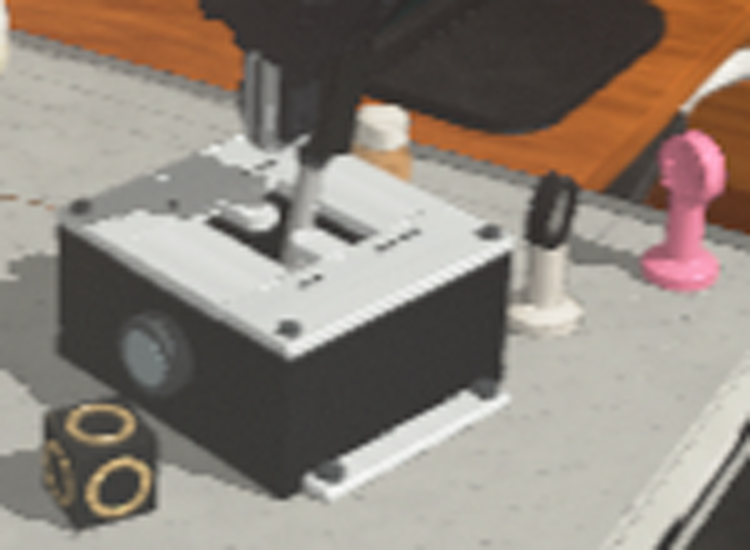

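The picture shows the stick from about (292,262) up to (320,165), with the handle at the top around (330,130). I'll fit tilt angles to that.

```bash
python3 - <<'E'
from h import *
c=(.5555,-.1193)
print("pivot",(proj(S["scene"],(*c,.015))-[285,160])*5)
R=np.array([[np.cos(-.2953),.291,0],[-.291,.9567,0],[0,0,1]])
for p in((0,17),(0,-17),(20,17),(-20,17),(20,-17),(-20,-17),(0,0)):print(p,((proj(S["scene"],np.array([*c,.066])+R@np.array([*p,0])/1000)-[285,160])*5).round())
for cr in(-.3,-.1,0,.1,.2,.3):
  for fo in(-.35,-.2,-.1,0,.1):
    print(cr,fo,[((proj(S["scene"],lever(c,-.2953,cr,fo,r))-[285,160])*5).round().tolist() for r in(.04,.056,.078,.125)])
E
```

```text
pivot [278.57104763 332.29287563]
(0, 17) [250. 233.]
(0, -17) [314. 205.]
(20, 17) [215. 214.]
(-20, 17) [287. 254.]
(20, -17) [279. 187.]
(-20, -17) [351. 225.]
(0, 0) [283. 219.]
-0.3 -0.35 [[285.0, 277.0], [288.0, 253.0], [292.0, 220.0], [302.0, 144.0]]
-0.3 -0.2 [[274.0, 268.0], [272.0, 241.0], [270.0, 202.0], [264.0, 115.0]]
-0.3 -0.1 [[267.0, 263.0], [262.0, 233.0], [255.0, 192.0], [239.0, 99.0]]
-0.3 0 [[259.0, 258.0], [251.0, 227.0], [240.0, 184.0], [215.0, 86.0]]
-0.3 0.1 [[252.0, 255.0], [242.0, 222.0], [226.0, 177.0], [192.0, 76.0]]
-0.1 -0.35 [[299.0, 267.0], [308.0, 240.0], [321.0, 201.0], [349.0, 113.0]]
-0.1 -0.2 [[289.0, 258.0], [293.0, 226.0], [299.0, 182.0], [313.0, 84.0]]
-0.1 -0.1 [[282.0, 252.0], [283.0, 219.0], [284.0, 172.0], [288.0, 68.0]]
-0.1 0 [[274.0, 248.0], [273.0, 213.0], [270.0, 164.0], [265.0, 55.0]]
-0.1 0.1 [[267.0, 244.0], [262.0, 208.0], [256.0, 158.0], [241.0, 45.0]]
0 -0.35 [[307.0, 263.0], [318.0, 234.0], [335.0, 194.0], [372.0, 102.0]]
0 -0.2 [[296.0, 254.0], [303.0, 221.0], [314.0, 175.0], [337.0, 72.0]]
0 -0.1 [[289.0, 249.0], [293.0, 214.0
[... 557 characters left out ...]
0], [338.0, 228.0], [362.0, 185.0], [416.0, 89.0]]
0.2 -0.2 [[311.0, 249.0], [324.0, 215.0], [342.0, 167.0], [383.0, 60.0]]
0.2 -0.1 [[304.0, 244.0], [314.0, 207.0], [328.0, 156.0], [360.0, 44.0]]
0.2 0 [[297.0, 239.0], [304.0, 201.0], [314.0, 148.0], [337.0, 32.0]]
0.2 0.1 [[289.0, 236.0], [294.0, 197.0], [300.0, 142.0], [313.0, 23.0]]
0.3 -0.35 [[327.0, 258.0], [347.0, 227.0], [375.0, 183.0], [437.0, 88.0]]
0.3 -0.2 [[317.0, 248.0], [333.0, 213.0], [356.0, 165.0], [405.0, 58.0]]
0.3 -0.1 [[311.0, 243.0], [324.0, 206.0], [342.0, 155.0], [382.0, 43.0]]
0.3 0 [[304.0, 238.0], [314.0, 200.0], [328.0, 147.0], [359.0, 31.0]]
0.3 0.1 [[296.0, 235.0], [303.0, 195.0], [313.0, 141.0], [335.0, 22.0]]
```

That's consistent: the lever is in the channel at cross ≈ +0.2, fore ≈ 0, and the stick shows through the gate. I'll continue to the right stop.

Request:
{"api": "step_arm", "payload": {
  "increments": [
    [[-1.2, -3.8, 0, 0, 0, 0], [-1.2, -3.8, 0, 0, 0, 0], [-0.9, -2.9, 0, 0, 0, 0], [0, 0, 0, 0, 0, 0]]
  ]
}}

```text
t: 8.8
tool_pos: [0.5542, -0.123, 0.2746]
ee_rot: [-3.141, -0.0, 1.275]
wrist_force: [0.4, 1.7, -0.7]
gripper_width: 0.0004
finger_force: 0.8
```

Request:
{"api": "step_arm", "payload": {
  "increments": [
    [[-0.3, -1.0, 0, 0, 0, 0], [-0.3, -1.0, 0, 0, 0, 0], [0, 0, 0, 0, 0, 0]]
  ]
}}

```text
t: 9.1
tool_pos: [0.5537, -0.1244, 0.2745]
ee_rot: [-3.141, -0.001, 1.276]
wrist_force: [2.3, 6.6, -2.5]
gripper_width: -0.0002
finger_force: 2.4
```

Request:
{"api": "step_arm", "payload": {
  "increments": [
    [[3.7, 12, 0, 0, 0, 0], [3.7, 12, 0, 0, 0, 0], [-14.4, 4.4, 0, 0, 0, 0], [-14.4, 4.4, 0, 0, 0, 0], [-14.4, 4.4, 0, 0, 0, 0], [-14.4, 4.4, 0, 0, 0, 0], [-14.4, 4.4, 0, 0, 0, -0.1428], [0, 0, 0, 0, 0, -0.1428], [0, 0, 0, 0, 0, -0.1428], [0, 0, 0, 0, 0, -0.1428], [0, 0, 0, 0, 0, -0.1428], [0, 0, 0, 0, 0, -0.1428], [-3.2, -10.5, 0, 0, 0, -0.1428], [-3.2, -10.5, 0, 0, 0, -0.1428], [-3.2, -10.5, 0, 0, 0, -0.1428], [-3.2, -10.5, 0, 0, 0, -0.1428], [-3.2, -10.5, 0, 0, 0, -0.1428], [0, 0, 0, 0, 0, 0], [0, 0, 0, 0, 0, 0]]
  ]
}}

```text
t: 11.0
tool_pos: [0.4733, -0.1307, 0.2748]
ee_rot: [3.141, -0.0, -0.291]
wrist_force: [-0.9, 0.8, -0.3]
gripper_width: 0.0
finger_force: 0.0
```

```bash
python3 look.py e
```

```text
tool in changer frame -0.07529153852684593 -0.03479666705075023 0.27482018717555984 [-0.89082482  0.76271168 -0.34636033] 11.0
```

View pics/e.png

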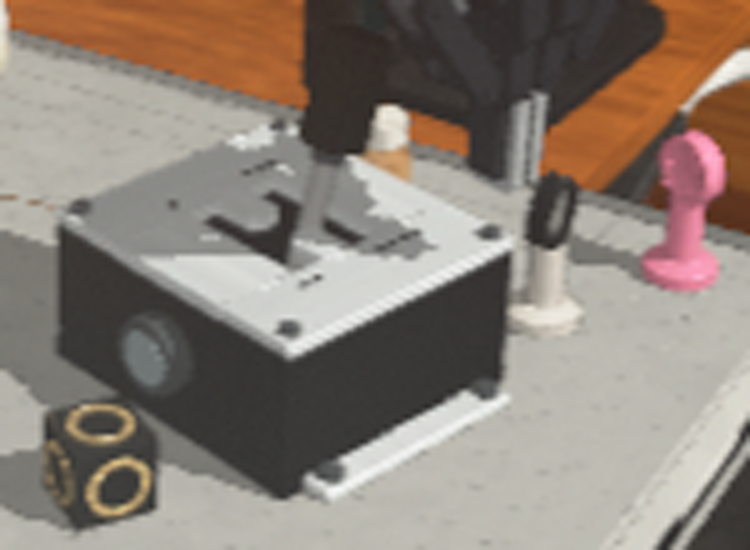

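The handle stands in the right column near fore 0, with the finger behind it. Pushing it forward.

Request:
{"api": "step_arm", "payload": {
  "increments": [
    [[7.7, -2.3, 0, 0, 0, 0], [7.7, -2.3, 0, 0, 0, 0], [7.7, -2.3, 0, 0, 0, 0], [7.7, -2.3, 0, 0, 0, 0], [7.7, -2.3, 0, 0, 0, 0], [5.7, -1.7, 0, 0, 0, 0], [5.7, -1.7, 0, 0, 0, 0], [4.8, -1.5, 0, 0, 0, 0], [4.8, -1.5, 0, 0, 0, 0], [4.8, -1.5, 0, 0, 0, 0], [4.8, -1.5, 0, 0, 0, 0], [0, 0, 0, 0, 0, 0]]
  ]
}}

```text
t: 12.3
tool_pos: [0.5426, -0.1522, 0.2744]
ee_rot: [-3.141, 0.0, -0.295]
wrist_force: [-0.8, 0.3, 0.3]
gripper_width: 0.0002
finger_force: 0.5
```

Request:
{"api": "step_arm", "payload": {
  "increments": [
    [[2.9, -0.9, 0, 0, 0, 0], [2.9, -0.9, 0, 0, 0, 0], [1.9, -0.6, 0, 0, 0, 0], [1, -0.3, 0, 0, 0, 0], [1, -0.3, 0, 0, 0, 0], [0, 0, 0, 0, 0, 0]]
  ]
}}

```text
t: 12.9
tool_pos: [0.552, -0.1552, 0.2747]
ee_rot: [3.142, -0.0, -0.295]
wrist_force: [-1.1, 1.6, -0.7]
gripper_width: 0.0
finger_force: 0.9
```

```bash
python3 look.py f
```

```text
tool in changer frame 0.007059843763168692 -0.03534405290722203 0.2746833753649014 [-1.08886139  1.59522592 -0.71026581] 12.9
```

Not at the stop yet; 1 mm at a time now, watching the force.

Request:
{"api": "step_arm", "payload": {
  "increments": [
    [[1.4, -0.4, 0, 0, 0, 0], [1.4, -0.4, 0, 0, 0, 0], [1, -0.3, 0, 0, 0, 0], [0, 0, 0, 0, 0, 0]]
  ]
}}

```text
t: 13.4
tool_pos: [0.5558, -0.1563, 0.2747]
ee_rot: [3.142, -0.0, -0.295]
wrist_force: [-2.5, 0.7, 0.5]
gripper_width: 0.0003
finger_force: 0.9
```

Request:
{"api": "step_arm", "payload": {
  "increments": [
    [[1, -0.3, 0, 0, 0, 0], [0, 0, 0, 0, 0, 0]]
  ]
}}

```text
t: 13.6
tool_pos: [0.5568, -0.1566, 0.2747]
ee_rot: [3.142, -0.0, -0.295]
wrist_force: [-1.4, 1.3, -0.5]
gripper_width: -0.0002
finger_force: 1.0
```

Request:
{"api": "step_arm", "payload": {
  "increments": [
    [[1, -0.3, 0, 0, 0, 0], [0, 0, 0, 0, 0, 0]]
  ]
}}

```text
t: 13.8
tool_pos: [0.5578, -0.1568, 0.2747]
ee_rot: [-3.142, 0.0, -0.295]
wrist_force: [-2.3, 0.0, 0.7]
gripper_width: 0.0
finger_force: 1.3
```

Request:
{"api": "step_arm", "payload": {
  "increments": [
    [[1, -0.3, 0, 0, 0, 0], [0, 0, 0, 0, 0, 0]]
  ]
}}

```text
t: 14.0
tool_pos: [0.5586, -0.1571, 0.2745]
ee_rot: [-3.141, 0.001, -0.295]
wrist_force: [-5.1, 1.6, -0.5]
gripper_width: 0.0001
finger_force: 2.1
```

Request:
{"api": "step_arm", "payload": {
  "increments": [
    [[1, -0.3, 0, 0, 0, 0], [0, 0, 0, 0, 0, 0]]
  ]
}}

```text
t: 14.2
tool_pos: [0.5595, -0.1573, 0.2743]
ee_rot: [-3.141, 0.002, -0.295]
wrist_force: [-6.7, 1.6, -0.5]
gripper_width: -0.0006
finger_force: 2.8
```

Request:
{"api": "step_arm", "payload": {
  "increments": [
    [[1, -0.3, 0, 0, 0, 0], [0, 0, 0, 0, 0, 0]]
  ]
}}

```text
t: 14.4
tool_pos: [0.5603, -0.1575, 0.2742]
ee_rot: [-3.141, 0.003, -0.295]
wrist_force: [-8.2, 1.7, -1.0]
gripper_width: 0.0
finger_force: 3.6
```

Request:
{"api": "step_arm", "payload": {
  "increments": [
    [[1, -0.3, 0, 0, 0, 0], [0, 0, 0, 0, 0, 0], [0, 0, 0, 0, 0, 0]]
  ]
}}

```text
t: 14.7
tool_pos: [0.5611, -0.1577, 0.274]
ee_rot: [-3.141, 0.004, -0.295]
wrist_force: [-9.6, 3.1, -0.5]
gripper_width: -0.0004
finger_force: 4.3
```

The force climbs steadily past friction, so the lever is against its stop. Backing off and lifting clear.

Request:
{"api": "step_arm", "payload": {
  "increments": [
    [[-4.8, 1.5, 0, 0, 0, 0], [-14.3, 4.4, 0, 0, 0, 0], [-19, 5.8, 0, 0, 0, 0], [-28.7, 8.7, 0, 0, 0, 0], [-28.7, 8.7, 0, 0, 0, 0], [-28.7, 8.7, 10, 0, 0, 0], [-20, 0, 20, 0, 0, 0], [0, 0, 20, 0, 0, 0], [0, 0, 0, 0, 0, 0], [0, 0, 0, 0, 0, 0]]
  ]
}}

```text
t: 15.7
tool_pos: [0.4177, -0.1203, 0.3248]
ee_rot: [3.141, -0.002, -0.295]
wrist_force: [0.2, -0.6, -1.0]
gripper_width: 0.0001
finger_force: 0.0
```

```bash
python3 look.py g; python3 - <<'E'
from workcell import *;from h import *
a=cv2.resize(cv2.imread("pics/g.png")[:,:],(600,440))
t=cv2.resize(snapshot("top")["frame"][145:245,300:410,::-1],(200,182))
a[258:440,400:600]=t;cv2.imwrite("pics/g2.png",a)
for cr in(.29,.32):
  for fo in(.25,.31,.37):
    print(cr,fo,[((proj(S["scene"],lever((.5555,-.1193),-.2953,cr,fo,r))-[285,160])*4).round().tolist() for r in(.056,.078,.125)])
E
```

```text
tool in changer frame -0.13150587680997833 -0.04107908013060448 0.3248090708023875 [ 0.16196035 -0.55282338 -0.96872861] 15.7
0.29 0.25 [[229.0, 153.0], [232.0, 108.0], [238.0, 12.0]]
0.29 0.31 [[224.0, 152.0], [225.0, 107.0], [226.0, 11.0]]
0.29 0.37 [[219.0, 152.0], [218.0, 107.0], [215.0, 12.0]]
0.32 0.25 [[232.0, 153.0], [235.0, 108.0], [243.0, 12.0]]
0.32 0.31 [[227.0, 152.0], [228.0, 107.0], [231.0, 11.0]]
0.32 0.37 [[222.0, 152.0], [221.0, 107.0], [220.0, 12.0]]
```

View pics/g2.png

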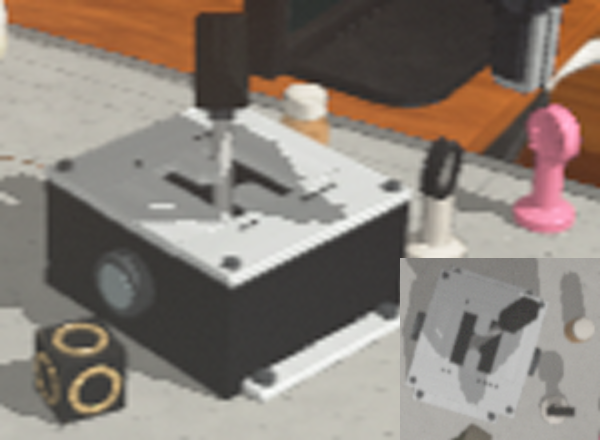

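The handle runs from (222,108) to (222,13), matching the prediction for fore +0.37, cross +0.32. The vial, cube and lens haven't moved.

```bash
python3 -c "
from workcell import *
print(finish_job())"
```

```text
the job is handed in; nothing more can be done
None
```

The lever is fully home in the third slot (far right). The last picture fits fore +0.37, cross +0.32, the vial, cube and lens stand where they were, the gripper is clear, and I handed the job in at about 16 s.

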